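Click a push-lock coupling home in the bench squeezer

ROBOT

A 7-joint arm with a two-finger parallel gripper is mounted at the origin on a cart in front of the work surface, level with it; the furniture and walls round the work are solid. World frame = base frame: x ahead of the robot, y to its left, z up, the work surface at z = 0. Lengths are in m, angles in rad, forces in N, time in s.
With the tool pointing down it reaches from about 0.425 to 0.825 m from the base axis. Payload 3.6 kg.
Tool frame: the origin (TCP) lies where the fingers leave the gripper's body, on its centre line; the fingertips stand 73 mm ahead of it and the grasp point (between the pads) lies 54 mm ahead of it; z points along the fingers, y is the line along which they close (so a half turn about z gives the same grasp; the last joint's range is limited). The gripper opens to 85 mm and grips with 20 to 120 N. Pads are 22 mm wide; open, the fingers measure 114 mm over their backs; the gripper's body (76 mm by 85 mm) begins 54 mm behind the grasp point. The pads swing forward as they close: fully open they stand 13 mm farther back than shut.
Start: joints at [1.159, 0.615, -0.013, 1.423, 0.008, 1.103, -0.04], TCP at [0.245, -0.602, 0.304] pointing down, gripper open.
Joint ranges: [-3.12, 3.12], [-0.3, 2.06], [-1.34, 1.32], [0.26, 2.42], [-1.36, 4.5], [0.01, 1.98], [-2.84, 2.84]. Speed limits (rad/s): [2.79, 2.79, 3.14, 3.14, 3.14, 3.14, 3.14].

INTERFACE

Orientations are given as a unit quaternion [x, y, z, w].
In Python, from station import arm, snapshot, camera_info, ticket gives the robot as it stands. Calls block until the motion is done:
- arm.movep(position, orientation): joint-space move of the TCP to a pose.
- arm.line_to(position, velocity=0.15, ori=None): straight line of the TCP; ori=None keeps the orientation; velocity is the mean speed in m/s.
- arm.move_j(angles): joint-space move.
- arm.move_gripper(opening, effort=None): opening from 0.0 (shut) to 1.0 (fully open); effort is the grip in N (None keeps the last); returns when the fingers have stopped.
- arm.pause(seconds).
- arm.ik(position, orientation): joint angles nearest the present ones, or None.
- snapshot(name): name is "scene" or "top" or "wrist"; returns the picture (400x640x3 uint8, blue, green, red); there is no depth.
- camera_info(name): a dict with "fx", "fy", "cx", "cy" (pixels), "dist_coeffs" ([k1, k2, p1, p2, k3] as OpenCV has them; the pictures are not rectified), "R" (3x3) and "t" (3): a world point X has camera coordinates R X + t; the wrist camera has in their place "T_tool_cam" (4x4, takes a point from camera to tool coordinates, whose origin is the TCP and whose axes are the flange's). Camera axes: x right, y down, z forward; pixel columns grow to the right and rows downward; lengths in m; the calibration is good to about 2 mm. A picture is of the moment at which its call begins: read the wrist's pose just before it. camera_info takes no time and is no camera call.
A pose or a line that the arm cannot do raises arm.MotionError and nothing moves.
- ticket.finish_job(): hands the job in; it is judged then, once.
Readings, each from a call of its own:
- arm.read_time(): time.
- arm.read_joint_positions(): joint angles.
- arm.read_dq(): joint speeds.
- arm.read_effort(): joint torques, N m.
- arm.read_tool_pos(): TCP position.
- arm.read_eef_rot(): TCP orientation.
- arm.read_ft_force(): force on the tool from outside, world axes, zero at the start.
- arm.read_wrist_torque(): the same for the moment, N m.
- arm.read_opening(): opening from 0.0 (shut) to 1.0 (fully open).
- arm.read_finger_force(): force on a finger pad.
Only numpy, scipy, OpenCV 4.12 (cv2) and the standard library are available. Lean on these libraries where they do the work, as an engineer would, in place of code of your own. Each camera call takes 0.05 s, during which the arm holds its last target. There are 200 camera calls.

TASK

Lay the push-lock coupling in the nest between the jaws of the bench squeezer, then close the two hinged handles on it until the resistance peaks and then gives way completely, so that the stud has clicked home. Stop squeezing as soon as it has given, so as not to crush the seal behind it, let the handles spring fully open, and leave the coupling lying in the nest; do not disturb the loose things round about.

Things in the scene. Friction and masses are not known exactly. Their poses are not given: they have to be found in the camera images.
- squeezer: bench squeezer bolted down, turned up to 0.3 rad: grey base 128 x 104 x 10 mm (x -34 to +94 mm), two steel handles that reach out from it to x = -101 mm. Origin on the bench under the middle of the nest; x points from the grips to the two pivots (away from the robot), y from right handle to left, z up. Squeezing line: along y, 40 mm above the bench. Highest part 58 mm; bench free under the grips
- nest (a point): middle of the nest floor, 25 mm above the bench, axes as squeezer: a flat 30 mm long in y, between low walls at x = +-17 mm (tops 35 mm above the bench, sloped lead-in). Takes the coupling lying along y, either way round. Handles open, the right jaw pad stands at y = -28.5 mm; the left jaw's screw anvil, set differently each time, at y = 28.5 to 38.5 mm
- grip_left (a point): middle of the left rubber grip: x = -70, y = +31 mm, 40 mm above the bench when open; a flat bar 58 mm long, 8 mm thick (y), 22 mm high. Open, the two grips measure 70 mm over their outer faces; they are squeezed towards each other. Depending on the anvil the coupling gives at about 36 to 56 mm over the outer faces
- grip_right (a point): same on the right handle (y = -31 mm). Passing the peak takes about 9 to 13 N on each grip; then, within 2 mm of closing, only the return springs' 2 to 4 N are left (let go at a half-way force the stud springs back); some 5 to 7 mm of further closing crushes the seal
- handle_left (a joint): swing of the left handle about its own upright pivot (x = +65, y = +27 mm), rad: 0 open (its spring holds it there), up to 0.22 closed; 0.01 rad moves the grip 1.35 mm and the jaw 0.65 mm
- handle_right (a joint): same for the right handle (pivot at y = -27 mm), which moves on its own
- coupling: push-lock coupling, 0.4 to 0.5 kg, lying loose: square steel housing 30 x 30 mm, 38 mm long, two dark bands, a 16 mm steel stud standing out 12 mm from one end; 50 mm overall. Origin on the underside at the middle of the overall length; y along it towards the stud, z up. Housing y = -25 to +13 mm: hold it across x at y = -6 mm. A catch pin on top rises a little as the stud passes
- stud_tip (a point): middle of the stud's end face, 15 mm above the coupling's underside, axes as the coupling
- stud (a joint): how far the stud has been pressed into the housing, m: 0 as supplied, 0.0054 home (caught there, its collar against the housing); beyond 0.0061 the seal is crushed. It needs about 13 to 19 N along the stud, over the first 2 to 3 mm, then jumps home
- paste_jar: jar of paste, 64 mm across and 76 mm high, standing; origin under its middle; leave it alone
- feeler_gauge: feeler gauge lying flat, 42 x 99 x 14 mm; origin under its middle; leave it alone
- nut_m20: large loose nut lying flat, 29 x 33 x 16 mm; origin under its middle; leave it alone
Not all that is in view belongs to the job. What is meant by the coupling is not blue, and is the larger of those in its own colour. Of the things that look like the squeezer, the larger one is meant.

How it is judged:
On the way, in this order (a step that is already met when the one before it is completed fails the run):
1. the coupling lies let go in the nest, along the squeezing line, its stud not yet pressed in (x of coupling in the frame of nest between -0.005 and 0.005 m and y of coupling in the frame of nest between -0.012 and 0.012 m and z of coupling in the frame of nest between -0.003 and 0.003 m and angle between the y axis of coupling and the y axis of squeezer, either way round below 0.15 rad and contact force between the fingers and coupling below 0.3 N and value of joint stud below 0.0015 m), for 0.2 s.
2. both handles have been closed on it and the stud has clicked home (value of joint stud above 0.0046 m and value of joint each of handle_left, handle_right above 0.02 rad), for 0.1 s.
At the end, for the whole second after the job is handed in: the stud is home (pressed in 4.6 to 6.0 mm), both handles have sprung open (under 0.02 rad), and the coupling lies still in the nest (within 6 mm of its middle across the nest, 15 mm along it, 4 mm in height) (value of joint stud between 0.0046 and 0.006 m and value of joint each of handle_left, handle_right below 0.02 rad and x of coupling in the frame of nest between -0.006 and 0.006 m and y of coupling in the frame of nest between -0.015 and 0.015 m and z of coupling in the frame of nest between -0.004 and 0.004 m and linear speed of coupling below 0.01 m/s); the robot touches nothing.
It fails at once if squeezed on after it gave: the seal is crushed (stud pressed in more than 6.1 mm) (value of joint stud above 0.0061 m).
It fails at once if more than 25 N on a handle (contact force between the fingers and handle_left above 25 N or contact force between the fingers and handle_right above 25 N).
It fails at once if a bystander (paste jar, feeler gauge, nut) moved more than 20 mm (distance of any of paste_jar, feeler_gauge, nut_m20 from where it was at the start of the episode above 0.02 m).
It also fails if it takes over 61 s, if anything falls off the work surface, if the arm or the gripper's body presses on something with over 40 N, if the wrist force passes 120 N, or if a joint passes its speed limit or range.

## Working session

There is one attempt and no reset: what is moved stays moved. The work goes in short steps, each a Python script; the robot and the scene stay as the last script left them, time stands still between calls to the robot, and variables do not carry over. Pictures are saved under pics/ and viewed, at most 10 in all, crops included, and the job is handed in when it is done.

```bash
ls; mkdir -p pics; python3 - <<'E'
from station import arm, snapshot, camera_info
import cv2,numpy as np
for n in("scene","top"):
    cv2.imwrite(f"pics/{n}0.png",snapshot(n)); c=camera_info(n); print(n,{k:np.round(v,4).tolist() for k,v in c.items() if not isinstance(v,str)})
c=camera_info("wrist");print({k:np.round(v,4).tolist() for k,v in c.items() if not isinstance(v,str)})
print(arm.read_eef_rot(),arm.read_time())
E
```

```text
pics
scene {'fx': 463.9932, 'fy': 463.9932, 'cx': 313.2521, 'cy': 195.5971, 'dist_coeffs': [-0.1116, 0.0, 0.0, 0.0, 0.0], 'R': [[0.8116, -0.5842, -0.0105], [-0.4578, -0.6246, -0.6326], [0.363, 0.5182, -0.7744]], 't': [-0.4907, 0.3299, 0.9898]}
top {'fx': 450.1164, 'fy': 450.1164, 'cx': 320.628, 'cy': 199.4983, 'dist_coeffs': [-0.1213, 0.0, 0.0, 0.0, 0.0], 'R': [[-0.0622, -0.9981, 0.0003], [-0.9729, 0.0606, -0.2232], [0.2228, -0.0141, -0.9748]], 't': [0.0454, 0.6474, 1.2587]}
{'fx': 323.7537, 'fy': 323.7537, 'cx': 327.5588, 'cy': 203.1975, 'dist_coeffs': [-0.0655, 0.0, 0.0, 0.0, 0.0], 'T_tool_cam': [[-0.0005, -0.9525, -0.3046, 0.0774], [1.0, -0.0007, 0.0002, -0.0005], [-0.0004, -0.3046, 0.9525, -0.0702], [0.0, 0.0, 0.0, 1.0]]}
[ 9.81450123e-01  1.91714036e-01 -2.52679021e-04 -1.14962852e-03] 0.1
```

View pics/top0.png

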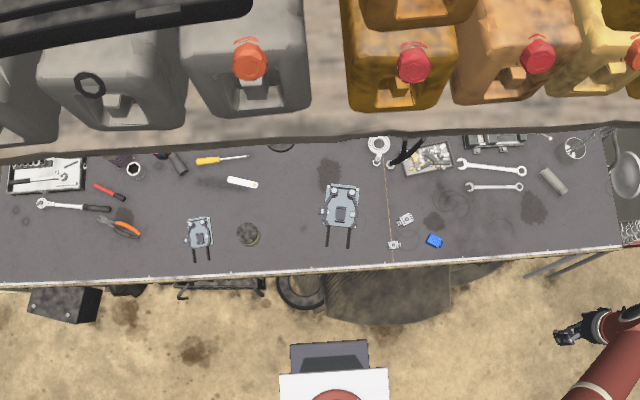

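View pics/scene0.png

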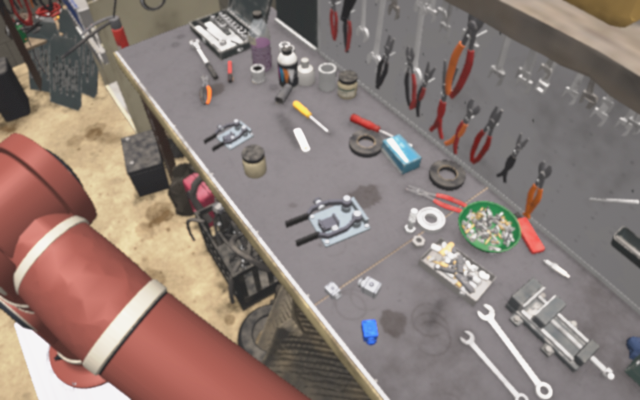

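The top view shows the larger squeezer at about (341,208) and two grey couplings at (405,219), the larger, and (394,245). The blue one is at (434,240) and the paste jar at (248,234). I'll enlarge this area.

```bash
cat > h.py <<'E'
from station import arm, snapshot, camera_info, ticket
import cv2,numpy as np
from scipy.spatial.transform import Rotation as Ro
def tool_T():
    T=np.eye(4);T[:3,:3]=Ro.from_quat(arm.read_eef_rot()).as_matrix();T[:3,3]=arm.read_tool_pos();return T
def cam(n,T=None):
    c=camera_info(n);K=np.array([[c["fx"],0,c["cx"]],[0,c["fy"],c["cy"]],[0,0,1]]);d=np.array(c["dist_coeffs"])
    if n=="wrist":
        M=np.linalg.inv(T@np.array(c["T_tool_cam"]));return K,d,M[:3,:3],M[:3,3]
    return K,d,np.array(c["R"]),np.array(c["t"])
def px2w(c,uv,z):
    K,d,R,t=c;p=cv2.undistortPoints(np.array([[uv]],float),K,d)[0,0]
    r=R.T@[p[0],p[1],1];o=-R.T@t;return o+r*(z-o[2])/r[2]
def w2px(c,X):
    K,d,R,t=c;return cv2.projectPoints(np.atleast_2d(np.array(X,float)),cv2.Rodrigues(R)[0],t,K,d)[0][:,0]
def down(a): # tool y (closing) axis along world angle a, tool z down
    y=np.array([np.cos(a),np.sin(a),0]);z=np.array([0,0,-1.]);x=np.cross(y,z)
    return Ro.from_matrix(np.c_[x,y,z]).as_quat()
E
python3 - <<'E'
from h import *
im=cv2.imread("pics/top0.png")[172:262,318:448]
cv2.imwrite("pics/topc.png",cv2.resize(im,None,fx=6,fy=6,interpolation=cv2.INTER_CUBIC))
c=cam("top")
for n,uv,z in[("sq",(341,208),.03),("coup",(405,219),.03),("small",(394,245),.02),("gripends",(327,247),.04),("ge2",(350,248),.04)]:print(n,px2w(c,uv,z))
E
```

```text
sq [ 0.62846132 -0.05583148  0.03      ]
coup [ 0.58215684 -0.24786682  0.03      ]
small [ 0.50644549 -0.20836941  0.02      ]
gripends [ 0.51106313 -0.00530092  0.04      ]
ge2 [ 0.50377642 -0.07322208  0.04      ]
```

View pics/topc.png

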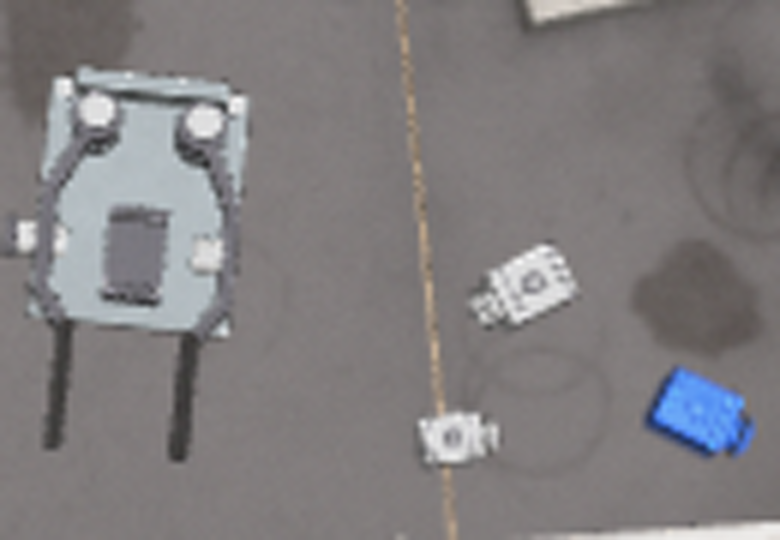

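The crop shows the following:
- **Squeezer:** pivots at (97,112) and (205,122), nest block centre at (137,250), grip ends at (53,445) and (178,458).
- **Coupling:** the target's housing is centred at (540,285), with its stud tip at (478,308).

Next I'll take wrist views of both from close by.

```bash
python3 - <<'E'
from h import *
c=cam("top");f=lambda u,v,z:px2w(c,(318+u/6,172+v/6),z)
tip=f(478,308,.015);hc=f(540,285,.03);g=[f(53,445,.045),f(178,458,.045)];p=[f(97,112,.058),f(205,122,.058)]
print(tip,hc);print(g,p)
d=(tip-hc)[:2];ac=np.arctan2(d[1],d[0]);
s=((p[0]+p[1])-(g[0]+g[1]))[:2];asq=np.arctan2(s[1],s[0]);l=(p[0]-p[1]);print("angles",ac,asq,np.arctan2(l[1],l[0])-np.pi/2,np.linalg.norm(l),np.linalg.norm(s)/2)
X=np.array([np.cos(asq),np.sin(asq)]);nest=(p[0]+p[1])[:2]/2-.065*X
print("nest",nest, "from grips",(g[0]+g[1])[:2]/2+.1*X)
def look(name,xy,a,h):
    q=None
    for b in(a,a+np.pi):
        for k in [down(b)]:
            j=arm.ik([*xy,h],k)
            print(name,b,None if j is None else np.round(j,2))
            if j is not None and (q is None or abs(j[6])<q[0]):q=(abs(j[6]),k)
    arm.movep([*xy,h],q[1]);arm.pause(.2);T=tool_T();im=snapshot("wrist");cv2.imwrite(f"pics/{name}.png",im);np.save(f"{name}.npy",T);print(T[:3,3],arm.read_time())
look("w1",hc[:2],ac+np.pi/2,.22)
look("w2",nest,asq-np.pi/2,.27)
E
```

```text
[ 0.57273598 -0.22690161  0.015     ] [ 0.58002731 -0.25689442  0.03      ]
[array([ 0.51296708, -0.00486028,  0.045     ]), array([ 0.50266162, -0.06589484,  0.045     ])] [array([ 0.67708865, -0.03749702,  0.058     ]), array([ 0.6685867 , -0.09117121,  0.058     ])]
angles 1.8092728688252868 -0.17370115520809906 -0.15709405526710518 0.054343368551200484 0.16754456436079754
nest [ 0.60881581 -0.05310023] from grips [ 0.60630953 -0.05266046]
w1 3.3800691956201834 [ 0.14  0.71  0.42  1.58 -0.33  0.93 -2.23]
w1 6.521661849209977 [ 0.58  0.7  -0.35  1.56  0.28  0.93  0.38]
[ 0.57956214 -0.2582223   0.2201372 ] 2.125
w2 -1.7444974820029957 [-0.07  0.59  0.21  1.59 -0.14  0.97 -1.57]
w2 1.3970951715867974 [ 0.45  0.67 -0.68  1.57  0.46  1.07  1.04]
[ 0.60865871 -0.05545601  0.269273  ] 3.2333
```

```bash
ls pics
```

```text
scene0.png
top0.png
topc.png
w1.png
w2.png
```

View pics/w1.png

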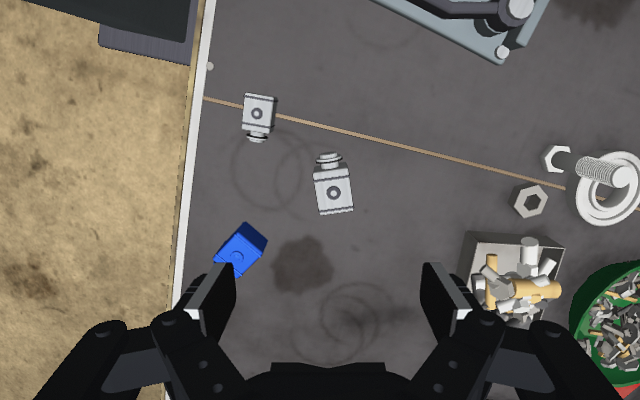

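View pics/w2.png

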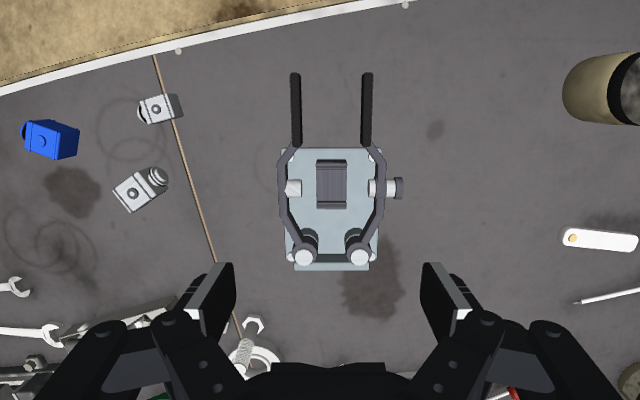

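w1 shows the coupling's housing at (334,190) with the stud pointing up to (329,158). w2 shows the squeezer with its nest at (331,185), grips at (295,108) and (367,108), and pivots at (304,256) and (358,256). I'll make one enlarged composite of both.

```bash
python3 - <<'E'
from h import *
a=cv2.resize(cv2.imread("pics/w1.png")[145:225,300:370],None,fx=5.5,fy=5.5,interpolation=cv2.INTER_CUBIC)
b=cv2.resize(cv2.imread("pics/w2.png")[65:275,270:410],None,fx=2.8,fy=2.8,interpolation=cv2.INTER_CUBIC)
o=np.zeros((590,800,3),np.uint8);o[:a.shape[0],:a.shape[1]]=a;o[:b.shape[0],400:400+b.shape[1]]=b
cv2.imwrite("pics/comp.png",o)
E
```

```text
(no output)
```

View pics/comp.png

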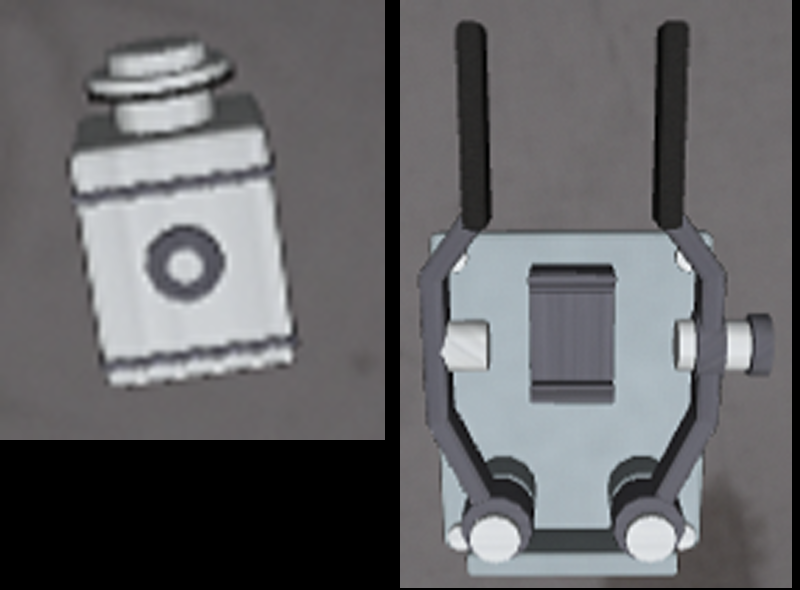

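In the composite, the coupling's top-face corners are at (73,154), (264,129), (297,358) and (110,383). The pivot heads are at (495,538) and (651,538), the grip outer ends at (457,22) and (689,22), and the nest walls span (530-614, 265-402). I'll fit poses to these.

```bash
python3 - <<'E'
from h import *
from scipy.optimize import least_squares
def fit(c,pts,X,x0):
    uv=np.array(pts);X=np.array(X,float)
    def W(p):
        C,S=np.cos(p[2]),np.sin(p[2]);return np.c_[p[0]+C*X[:,0]-S*X[:,1],p[1]+S*X[:,0]+C*X[:,1],X[:,2]]
    r=least_squares(lambda p:(w2px(c,W(p))-uv).ravel(),x0);print(np.round(r.x,4),np.round(r.fun.reshape(-1,2),1).tolist());return r.x
c1=cam("wrist",np.load("w1.npy"));c2=cam("wrist",np.load("w2.npy"))
a=lambda u,v:(300+u/5.5,145+v/5.5)
b=lambda u,v:(270+(u-400)/2.8,65+v/2.8)
# coupling: y toward stud, x to the right of y => image right when stud up? fitted from corners
pts=[a(73,154),a(264,129),a(297,358),a(110,383)]
W=np.array([px2w(c1,p,.03) for p in pts]);print(W,[np.linalg.norm(W[i]-W[i-1]) for i in range(4)])
m=np.cross(W[0]-W[3],W[2]-W[3])[2];s=1 if m<0 else -1
print("s",s)
cp=fit(c1,pts,[[-.015*s,.013,.03],[.015*s,.013,.03],[.015*s,-.025,.03],[-.015*s,-.025,.03]],[.576,-.24,.2+np.pi/2*0])
sq=fit(c2,[b(495,538),b(651,538),b(457,22),b(689,22),b(490,225),b(653,225)],[[.065,-.027,.058],[.065,.027,.058],[-.1,-.035,.051],[-.1,.035,.051],[-.041,-.027,.051],[-.041,.027,.051]],[.608,-.053,-.17])
n=(px2w(c2,b(572,268),.035)+px2w(c2,b(572,402),.035))/2;print("nestwall mid",n, "pad/anvil",[px2w(c2,b(*q),.046) for q in((490,345),(674,345))])
np.savez("fit.npz",cp=cp,sq=sq)
E
```

```text
[[ 0.56308493 -0.24020374  0.03      ]
 [ 0.58984505 -0.22987162  0.03      ]
 [ 0.60389054 -0.26353232  0.03      ]
 [ 0.57668462 -0.27429091  0.03      ]] [np.float64(0.03669996242292561), np.float64(0.02868547875254382), np.float64(0.03647353064881305), np.float64(0.029255925885004135)]
s 1
[ 0.5812 -0.2465  0.3819] [[-0.8, -0.4], [0.8, -1.1], [0.4, 0.7], [-0.4, 1.0]]
[ 0.6091 -0.0522 -0.1754] [[-0.3, -1.0], [-0.1, -1.1], [-0.5, 1.6], [0.1, 1.3], [-1.0, -0.6], [1.7, -0.8]]
nestwall mid [ 0.6094038  -0.05218239  0.035     ] pad/anvil [array([ 0.60457341, -0.07936683,  0.046     ]), array([ 0.61549996, -0.01862265,  0.046     ])]
```

Fits agree to about 1 px: coupling at (0.581,-0.2465) with yaw 0.382, nest at (0.609,-0.052) with yaw -0.175, anvil at y of about +34 mm. Now I'll pick it up.

```bash
python3 - <<'E'
from h import *
f=np.load("fit.npz");cp,sq=f["cp"],f["sq"]
R=lambda a:np.array([[np.cos(a),-np.sin(a)],[np.sin(a),np.cos(a)]])
pk=cp[:2]+R(cp[2])@[0,-.006];q=down(cp[2])
arm.movep([*pk,.18],q);arm.line_to([*pk,.086],.1)
arm.move_gripper(0.0,50);arm.pause(.2)
print("op",arm.read_opening(),arm.read_finger_force(),arm.read_ft_force())
arm.line_to([*pk,.19],.12);arm.pause(.2);print(arm.read_opening(),arm.read_ft_force(),arm.read_time())
pl=sq[:2]+R(sq[2])@[0,.0025-.006]
arm.movep([*pl,.19],down(sq[2]));arm.line_to([*pl,.150],.1);arm.pause(.3)
T=tool_T();np.save("w3.npy",T);a=snapshot("wrist");b=snapshot("scene")
cv2.imwrite("pics/w3.png",np.hstack([a[100:400,150:550],cv2.resize(b[160:280,260:420],(400,300),interpolation=cv2.INTER_CUBIC)]))
print(T[:3,3],arm.read_opening(),arm.read_ft_force(),arm.read_time())
E
```

```text
op 0.3373332995204848 51.283172965049744 [-0.21458469 -0.55922583  5.00583031]
0.335994710281843 [-0.27415694 -0.54014785 -5.11944955] 7.175
[ 0.60882645 -0.05555858  0.15067988] 0.33504714995750434 [ 0.17992714  0.316171   -4.77059622] 8.9333
```

View pics/w3.png

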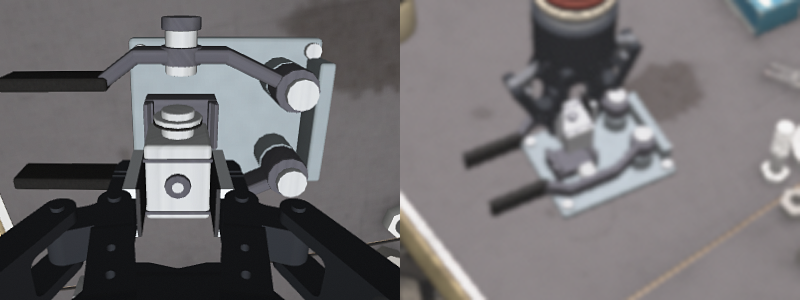

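The picture shows the coupling held straight, at (178,180) in the left half, aligned over the nest with the stud towards the screw anvil. Now I'll lower it until it makes contact.

```bash
python3 - <<'E'
from h import *
f=np.load("fit.npz");sq=f["sq"];a=sq[2]
pl=sq[:2]+np.array([[np.cos(a),-np.sin(a)],[np.sin(a),np.cos(a)]])@[0,-.0035]
arm.line_to([*pl,.120],.06);arm.pause(.1);f0=arm.read_ft_force();print(f0)
z=.120
while z>.1085:
    z-=.001;arm.line_to([*pl,z],.02);F=arm.read_ft_force()-f0;print(round(z,4),np.round(F,1))
    if F[2]>4 or np.hypot(*F[:2])>8:break
o=arm.read_opening()
arm.move_gripper(o+.1);arm.pause(.2);print(arm.read_ft_force(),arm.read_opening())
arm.line_to([*pl,.20],.1);
c,s=np.cos(a),np.sin(a)
T=tool_T();np.save("w4.npy",T);im=snapshot("wrist");cv2.imwrite("pics/w4.png",im[60:360,120:520]);print(arm.read_time(),T[:3,3])
E
```

```text
[ 0.06489097  0.70049185 -4.19346744]
0.119 [ 0.4 -0.9 -0.4]
0.118 [ 1.  -0.3  0.4]
0.117 [ 1.  -0.8 -1. ]
0.116 [ 1.  -1.  -1.2]
0.115 [ 2.  -0.3 -0.8]
0.114 [ 2.3 -1.   0.2]
0.113 [ 2.8 -1.3  0.4]
0.112 [ 3.2 -1.8 -0.1]
0.111 [ 1.6 -2.5  3.8]
0.11 [ 0.5 -1.2  9.6]
[ 0.33130512  0.09603807 -0.36518773] 0.44006972826957186
13.7333 [ 0.60797394 -0.05560149  0.19923771]
```

View pics/w4.png

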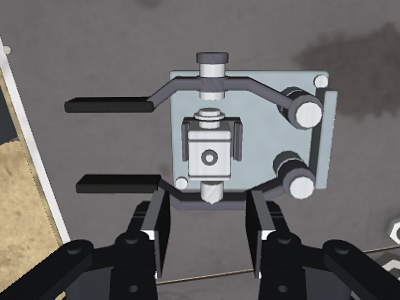

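The coupling sits flat between the nest walls at (210,157) with the stud facing the anvil and a gap at both ends. Contact came at the expected height. Next is the squeeze.

```bash
cat > sq.py <<'E'
from h import *
f=np.load("fit.npz");sq=f["sq"];a=sq[2];c,s=np.cos(a),np.sin(a)
g=sq[:2]+np.array([[c,-s],[s,c]])@[-.070,0]
best=min(((abs(j[6]),b) for b in(a-np.pi/2,a+np.pi/2) if (j:=arm.ik([*g,.16],down(b))) is not None))
q=down(best[1]);print(best)
arm.move_gripper(1.0,20)
arm.movep([*g,.18],q);arm.line_to([*g,.088],.1);arm.pause(.2)
f0=arm.read_ft_force();b0=arm.read_finger_force();print("base",f0,b0,arm.read_opening(),arm.read_time())
o=.86;pk=0;log=[];arm.move_gripper(o)
while o>.40 and arm.read_time()<52:
    o-=.008 if pk<4.5 else .004
    arm.move_gripper(o)
    F=arm.read_finger_force();ro=arm.read_opening();pk=max(pk,F)
    log.append((round(o,3),round(ro,3),round(F,1)))
    if pk>7.5 and F<.55*pk and F<5.5: print("GAVE");break
    if F>17: print("HIGH");break
    if ro-o>.03: print("STALL");break
print(log);print(arm.read_ft_force()-f0,arm.read_time())
E
python3 sq.py
```

```text
(np.float64(0.8519776311314491), np.float64(1.3953689595789702))
base [-0.63797266 -0.38011589  0.37865198] 0.0 1.0005126146377428 16.6167
GAVE
[(0.852, 0.853, 0.0), (0.844, 0.845, 0.0), (0.836, 0.836, 0.0), (0.828, 0.828, 0.2), (0.82, 0.82, 1.2), (0.812, 0.816, 1.5), (0.804, 0.806, 1.8), (0.796, 0.797, 2.0), (0.788, 0.793, 2.1), (0.78, 0.78, 2.1), (0.772, 0.774, 2.1), (0.764, 0.762, 2.1), (0.756, 0.759, 2.1), (0.748, 0.75, 2.2), (0.74, 0.741, 2.2), (0.732, 0.729, 2.2), (0.724, 0.725, 2.2), (0.716, 0.718, 2.2), (0.708, 0.708, 2.3), (0.7, 0.702, 2.3), (0.692, 0.694, 2.3), (0.684, 0.685, 2.3), (0.676, 0.68, 2.3), (0.668, 0.665, 2.4), (0.66, 0.658, 2.4), (0.652, 0.654, 2.4), (0.644, 0.643, 2.4), (0.636, 0.638, 2.5), (0.628, 0.629, 2.5), (0.62, 0.625, 2.5), (0.612, 0.613, 2.5), (0.604, 0.607, 2.5), (0.596, 0.6, 2.6), (0.588, 0.588, 2.7), (0.58, 0.581, 3.0), (0.572, 0.575, 3.4), (0.564, 0.568, 3.4), (0.556, 0.56, 3.4), (0.548, 0.551, 3.4), (0.54, 0.535, 3.5), (0.532, 0.53, 3.7), (0.524, 0.525, 4.2), (0.516, 0.515, 5.5), (0.512, 0.511, 6.3), (0.508, 0.507, 7.2), (0.504, 0.508, 8.1), (0.5, 0.504, 8.8), (0.496, 0.495, 9.5), (0.492, 0.493, 10.1), (0.488, 0.491, 10.4), (0.484, 0.488, 10.5), (0.48, 0.483, 9.8), (0.476, 0.476, 8.3), (0.472, 0.474, 3.4)]
[-0.85834993  0.15165747  4.29729401] 28.6
```

The force peaked at 10.5 N and fell to 3.4 N. I'll take two more tiny steps, well inside the 5 mm margin, to confirm that only the spring force is left.

```bash
python3 - <<'E'
from h import *
print(arm.read_finger_force(),arm.read_opening())
for o in(.468,.464):
    arm.move_gripper(o);arm.pause(.1);F=arm.read_finger_force();print(o,arm.read_opening(),F)
    if F<3.0 or F>5:break
E
```

```text
3.4439099323935807 0.47428648418081026
0.468 0.4687409811680352 3.4819557436276227
0.464 0.46495067873380425 3.5570611234288663
```

The force is flat at 3.5 N, which is spring plus sliding only, so the coupling has given. Now I'll open, retreat and check.

```bash
python3 - <<'E'
from h import *
f=np.load("fit.npz");sq=f["sq"];a=sq[2]
for o in(.6,.75,.9,1.0):arm.move_gripper(o)
arm.pause(.2);p=arm.read_tool_pos();arm.line_to([p[0],p[1],.19],.12)
pl=sq[:2]+np.array([[np.cos(a),-np.sin(a)],[np.sin(a),np.cos(a)]])@[0,-.0035]
arm.movep([*pl,.2],down(a));arm.pause(.3)
T=tool_T();np.save("w5.npy",T);im=snapshot("wrist");cv2.imwrite("pics/w5full.png",im)
a4=cv2.imread("pics/w4.png")[30:160,150:240];a5=im[90:220,270:360]
cv2.imwrite("pics/w5.png",cv2.resize(np.hstack([a4,a5]),None,fx=4,fy=4,interpolation=cv2.INTER_CUBIC));print(arm.read_time(),T[:3,3],arm.read_ft_force())
E
```

```text
32.975 [ 0.6082997  -0.05571679  0.19991372] [-0.06877011 -0.24133166  0.42816299]
```

View pics/w5.png

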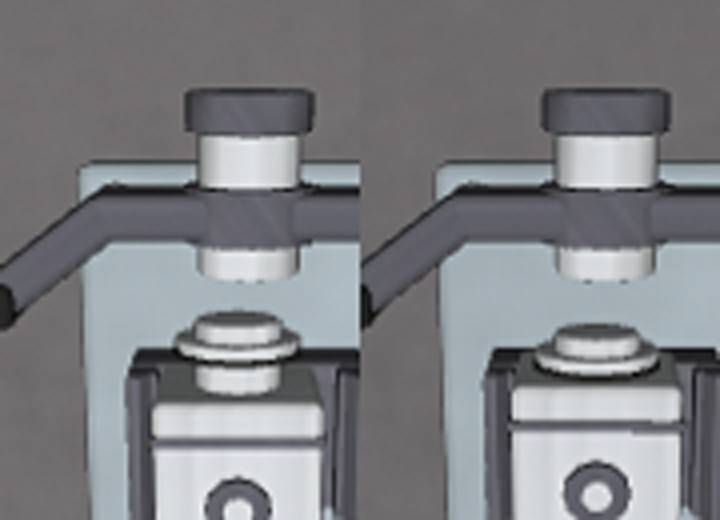

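The right half shows the stud collar flush against the housing at (598,360), the left handle back where it was, and the coupling still in the nest. I'm handing it in.

```bash
python3 -c "
from station import ticket
print(ticket.finish_job())"
```

```text
the job is handed in; nothing more can be done
None
```

The coupling clicked home after a peak of about 10.5 N per grip, and I stopped within about 1 mm of further closing. It lies in the nest with the collar seated and the left handle seen sprung back (the right wasn't in the final picture). I handed the job in at about 33 s; no verdict was returned.

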